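# Stand a restored mural panel on its folding leg

## Task

The small mural panel lies face down on the plywood board, with its top edge, nearest the robot, propped up on the foam blocks. First unfold the hinged leg on its back fully, to its stop, while the panel still lies there; then tip the panel up over its bottom bar and lower it gently, without letting it drop, so that it stands on the board leaning back on the leg. Leave the other things on the table where they are.

Things in the scene. Friction and masses are not known exactly. Their poses are not given: they have to be found in the camera images.
- board: Plywood board 340 x 220 x 12 mm screwed to the table; origin at the centre of its underside, x axis away from the robot (within 0.3 rad), z up. Across it (y) runs a wooden batten, 12 mm wide, 8 mm high above the board, its robot-side face at x = +7.5 mm: the panel's bottom bar lies against it and so cannot slide away. The leg's foot will stand beyond the batten.
- blocks (a point): Point midway between the two mint-green foam blocks, on top of the board. They are fixed to the board, each 40 mm wide (y), 24 mm deep (x) and about 60 mm high, centred 52 mm to either side (64 mm gap), and carry the panel's upper part. The panel's top edge overhangs them by about 35 mm towards the robot.
- panel: Loose aluminium-framed mural panel, 150 mm wide (y), 14 mm thick (x), 0.65 kg. Origin: middle of the axis of its round bottom bar (14 mm diameter). Its z axis runs up to the top edge at z = 185 mm; -x side: painted face, +x side: back with the leg. Starts face down, z axis towards the robot and 28 degrees above level. At the end it leans about 22 degrees back from upright, face to the robot.
- panel_top (a point): Middle of the panel's top edge (panel z = 185 mm, halfway through the 14 mm thickness), about 105 mm above the table at the start. The back is bare above panel z = 120 mm, so the edge can be straddled or pinched there. Turning the panel up moves this edge on an arc of 185 mm about the bottom bar.
- leg (a joint): Opening angle of the leg (rad): 0 folded flat on the back, 0.75 fully open at its stop. A friction hinge (about 0.09 N m, no spring): it stays where it is left. It opens by its free end moving away from the back. The leg is a dark steel strip 44 mm wide, 6 mm thick, 110 mm from hinge to foot, 3 mm clear of the back.
- leg_hinge (a point): Middle of the leg's hinge axis, which runs along the panel's y axis at panel x = 13 mm, z = 115 mm.
- leg_tab (a point): Pull tab at the leg's free (lower) end: dark steel, standing out square from the leg to 37 mm from its middle line, 30 mm wide (panel y), 10 mm thick. The point is 10 mm below the tab's outer end, mid width and thickness, 104 mm from the hinge axis. It can be pinched from above across its 30 mm width and turns between the pads as the leg swings.
- leg_foot (a point): Axis of the round rubber foot at the end of the leg (radius 6 mm, 44 mm wide), 110 mm from the hinge. With the panel standing it rests on the board about 95 mm beyond the bottom bar.
- fragment: Bystander: loose piece of painted plaster about 120 x 90 x 32 mm, to one side of the board. Origin at the centre of its underside.
- dish: Bystander: round white dish, 110 mm diameter, 30 mm high, beside the board. Origin at the centre of its underside.
- jar: Bystander: brown glass jar, 60 mm diameter, 85 mm high, beside the board. Origin at the centre of its underside.
There are look-alikes about, which are no part of the job. What is shaped like the panel but green, red or turquoise is not meant.

How it is judged:
On the way:
1. the leg is unfolded to its stop (0.66 rad or more) while the panel still lies face down on the blocks (value of joint leg above 0.66 rad and angle between panel's own z axis and vertical above 0.9 rad), for 0.2 s.
At the end, for the whole second after the job is handed in: The panel stands still on the board, leaning back 0.25 to 0.52 rad from upright on its open leg (0.66 rad or more), its bottom bar and the leg's foot both down on the board (within 7 mm), the bar within 80 mm of the board's middle line and between 110 mm before and 60 mm beyond the board's centre (value of joint leg above 0.66 rad and angle between panel's own z axis and vertical between 0.25 and 0.52 rad and z of panel_top in the frame of board above 0.15 m and z of each of panel, leg_foot in the frame of board below 0.026 m and x of panel in the frame of board between -0.11 and 0.06 m and x of leg_foot in the frame of board below 0.172 m and y of panel in the frame of board between -0.08 and 0.08 m and linear speed of panel below 0.02 m/s and angular speed of panel below 0.1 rad/s); the robot touches nothing.
It fails at once if the panel, raised off the blocks, is dropped or slammed (it turns faster than 3 rad/s) (angular speed of panel above 3 rad/s and angle between panel's own z axis and vertical below 1 rad).
It fails at once if a bystander is moved by more than 30 mm (distance of any of fragment, dish, jar from where it was at the start of the episode above 0.03 m).
It also fails if it takes over 64 s, if anything falls off the work surface, if the arm or the gripper's body presses on something with over 40 N, if the wrist force passes 120 N, or if a joint passes its speed limit or range.

## Robot

A 6-joint arm with a two-finger parallel gripper is mounted at the origin on the work surface. World frame = base frame: x ahead of the robot, y to its left, z up, the work surface at z = 0. Lengths are in m, angles in rad, forces in N, time in s.
With the tool pointing down it reaches from about 0.35 to 0.975 m from the base axis. Payload 4.9 kg.
Tool frame: the origin (TCP) lies at the very end of the fingers, on their centre line; the grasp point (between the pads) lies 19 mm behind it; z points along the fingers, x is the direction in which the jaws open and shut, and the axes are right-handed (so a half turn about z gives the same grasp; the last joint's range is limited). The gripper opens to 85 mm and grips with 20 to 120 N. Pads are 22 mm wide; open, the fingers measure 114 mm over their backs; the gripper's body (76 mm by 85 mm) begins 54 mm behind the grasp point. The pads swing forward as they close: fully open they stand 13 mm farther back than shut.
Start: joints at [-0.119, 0.053, 1.613, -0, 1.476, -0.119], TCP at [0.625, 0, 0.231] pointing down, gripper open.
Joint ranges: [-3.01, 3.01], [-1.01, 2.22], [0.06, 2.58], [-1.02, 4.17], [0.09, 2.62], [-3.14, 3.14]. Speed limits (rad/s): [2.57, 2.57, 3.14, 3.14, 3.14, 3.14].

## Interface

Orientations are given as a unit quaternion [w, x, y, z].
In Python, from plant import manip, imaging gives the robot as it stands.
- The arm moves only by the shell command python3 -m pendant 'ROWS'. ROWS is JSON, a list that holds one entry, the list of rows, each a list of 7 numbers: the turn, a rotation vector about the world's x, y, z in units of pi rad (1.0 is pi rad), then the shift along the world's x, y, z in units of 250 mm (1.0 is 250 mm), then the opening, from 0 (shut) to 1 (fully open). In form: [[[ax, ay, az, tx, ty, tz, claw], ...]]. A call has 1 to 20 rows; each row shifts and turns the commanded pose from where the row before left it; what a row does not reach is not made up. A row lasts 1/8 s, in which the tool goes at most 62.5 mm and 10.7 degrees, less where a joint would pass 70% of its speed; a pose out of reach is approached as far as the arm can. A call with a number of a shift or a turn outside -1 to 1 is refused whole. A call with a gripper value outside its range is refused whole. The fingers move at their own pace and stop on an object; the grip force is fixed at half the most. Time passes only in rows, so rows that do not move let the fingers close. It gives the time, the measured TCP pose, the force and the opening at its end, in the units of the state.
- manip.state(): the state, without advancing time (a new reading comes with each control period).
- imaging.grab_frame(name): name is "scene" or "side" or "wrist"; returns a dict with "frame" (400x640x3 uint8, blue, green, red), "mtx" (3x3 intrinsics, pixels), "world_to_cam" (4x4, takes a point from world to camera coordinates). Camera axes: x right, y down, z forward; pixel columns grow to the right and rows downward; lengths in m; the calibration is good to about 2 mm. A picture is of the moment at which its call begins. There is no depth.
- manip.job_done(): hands the job in, once; it reports no verdict.
The state is a dict: "time": time; "joint_pos": joint angles; "joint_vel": joint speeds; "joint_efforts": joint torques, N m; "tool_pos": TCP position; "tool_rot": TCP orientation; "contact_force": force on the tool from outside, world axes, zero at the start; "ft_torque": the same for the moment, N m; "gripper_width": opening from 0.0 (shut) to 1.0 (fully open).
Only numpy, scipy, OpenCV 4.12 (cv2) and the standard library are available. Lean on these libraries where they do the work, as an engineer would, in place of code of your own. Each camera call takes 0.05 s, during which the arm holds its last target. There are 200 camera calls.

## Working session

There is one attempt and no reset: what is moved stays moved. The work goes in short steps, Python scripts to look and compute and a shell command to move; the robot and the scene stay as the last step left them, time stands still between calls to the robot, and variables do not carry over. Pictures are saved under pics/ and viewed, about 8 in all and at most 12, crops included, and the job is handed in when it is done.

```bash
mkdir -p pics; ls; python3 - <<'E'
from plant import manip, imaging
import cv2
for n in ("scene","side","wrist"):
    d=imaging.grab_frame(n); cv2.imwrite(f"pics/{n}0.png",d["frame"]); print(n,d["mtx"].round(1).tolist(),d["world_to_cam"].round(4).tolist())
print(manip.state())
E
```

```text
pics
scene [[365.3, 0.0, 321.2], [0.0, 365.3, 195.1], [0.0, 0.0, 1.0]] [[0.8222, 0.5691, 0.0093, -0.393], [0.486, -0.6935, -0.5319, -0.2238], [-0.2962, 0.4418, -0.8468, 1.2877], [0.0, 0.0, 0.0, 1.0]]
side [[507.7, 0.0, 317.6], [0.0, 507.7, 198.5], [0.0, 0.0, 1.0]] [[0.8904, -0.4547, 0.0214, -0.4637], [-0.2867, -0.5966, -0.7496, 0.1979], [0.3536, 0.6613, -0.6616, 1.2432], [0.0, 0.0, 0.0, 1.0]]
wrist [[283.1, 0.0, 319.2], [0.0, 283.1, 199.7], [0.0, 0.0, 1.0]] [[1.0, -0.0002, -0.0016, -0.6247], [0.0003, -0.9494, 0.3141, -0.0403], [-0.0015, -0.3141, -0.9494, 0.3796], [0.0, 0.0, 0.0, 1.0]]
{'time': 0.15, 'joint_pos': array([-1.19015132e-01,  5.32319617e-02,  1.61399372e+00, -2.05466538e-05,
        1.47603034e+00, -1.18990038e-01]), 'joint_vel': array([-0.00054987, -0.00160695, -0.00548204, -0.00012279,  0.00181616,
        0.0016247 ]), 'joint_efforts': array([ 5.10442842e-04, -3.94241810e+01, -3.70721948e+01, -1.15854355e-04,
        4.61802789e-03,  5.00508997e-05]), 'tool_pos': array([6.24498100e-01, 4.52182402e-05, 2.30319830e-01]), 'tool_rot': array([-8.85852800e-05,  9.99999654e-01, -1.15662496e-05, -8.27018258e-04]), 'contact_force': array([-0.12007914, -0.19575546, -0.58060703]), 'ft_torque': array([ 0.00436024,  0.00179244, -0.00111194]), 'gripper_width': 0.9985176545291495}
```

View pics/scene0.png

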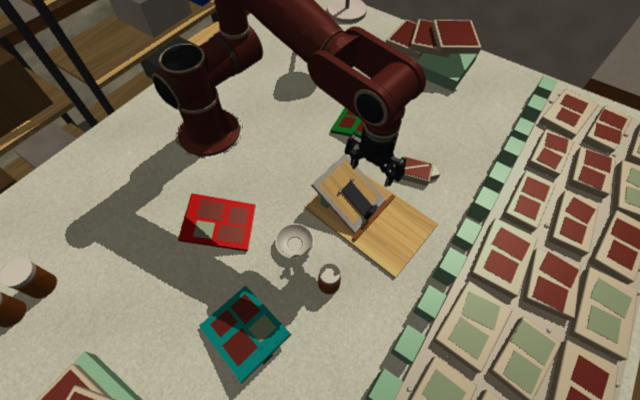

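View pics/side0.png

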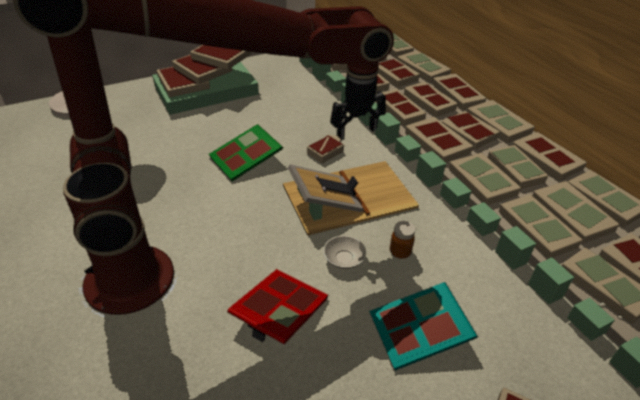

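The grey panel with the dark leg, on the plywood board at scene (352,195) and side (335,190), fits the description. The green (348,122), red (218,222) and turquoise (245,332) ones are the look-alikes. I'll confirm this in an enlarged crop.

```bash
python3 - <<'E'
import cv2,numpy as np
a=cv2.imread("pics/scene0.png")[145:285,290:450]; b=cv2.imread("pics/side0.png")[150:240,270:430]
a=cv2.resize(a,None,fx=5,fy=5,interpolation=cv2.INTER_CUBIC)[:,:800];b=cv2.resize(b,None,fx=5,fy=5,interpolation=cv2.INTER_CUBIC)
a=cv2.convertScaleAbs(a,alpha=1.3,beta=15);b=cv2.convertScaleAbs(b,alpha=1.4,beta=25)
cv2.imwrite("pics/c1.png",a[:600]);cv2.imwrite("pics/c2.png",b)
E
```

```text
(no output)
```

View pics/c1.png

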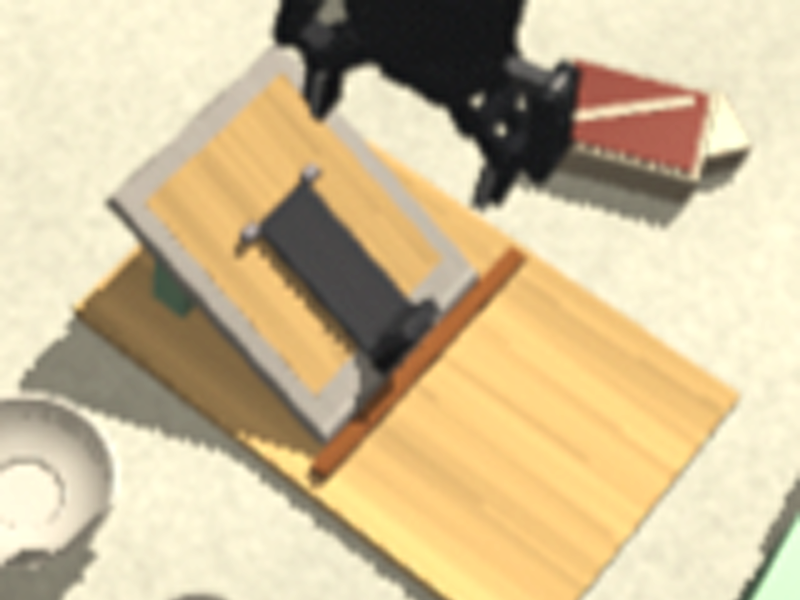

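View pics/c2.png

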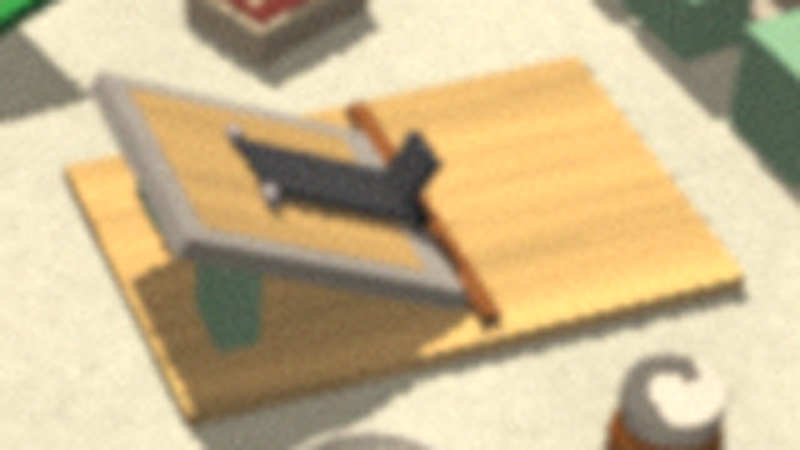

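Confirmed: grey frame, with a dark leg and tab. I'll fit the board and panel poses from these points.

```bash
cat > h.py <<'E'
import numpy as np
from scipy.optimize import least_squares
from scipy.spatial.transform import Rotation as R
CAM={"scene":([[365.3,0,321.2],[0,365.3,195.1],[0,0,1]],[[0.8222,0.5691,0.0093,-0.393],[0.486,-0.6935,-0.5319,-0.2238],[-0.2962,0.4418,-0.8468,1.2877]]),
"side":([[507.7,0,317.6],[0,507.7,198.5],[0,0,1]],[[0.8904,-0.4547,0.0214,-0.4637],[-0.2867,-0.5966,-0.7496,0.1979],[0.3536,0.6613,-0.6616,1.2432]])}
def proj(c,p):
    K,T=map(np.array,CAM[c]); q=K@(T[:,:3]@p+T[:,3]); return q[:2]/q[2]
def board(p,b): return R.from_euler("z",b[2]).apply(p)+[b[0],b[1],0]
def panel(p,q):  # q=px,py,yaw,tilt above level -> board frame
    Rm=R.from_euler("z",q[2]).as_matrix()@np.array([[np.sin(q[3]),0,-np.cos(q[3])],[0,1,0],[np.cos(q[3]),0,np.sin(q[3])]])
    return Rm@p+[q[0],q[1],.019]
def legpt(r,off,y,th): # r along leg from hinge, off outwards
    return np.array([.013+r*np.sin(th)+off*np.cos(th),y,.115-r*np.cos(th)+off*np.sin(th)])
E
python3 - <<'E'
from h import *
s=lambda x,y:("scene",np.array([290+x/5,145+y/5])); d=lambda x,y:("side",np.array([270+x/5,150+y/5]))
B=[(s(75,312),(-.17,-.11,.012)),(s(738,395),(.17,.11,.012)),(("scene",np.array([394.5,273.5])),(.17,-.11,.012)),
(d(70,168),(-.17,.11,.012)),(d(192,412),(-.17,-.11,.012)),(d(742,280),(.17,-.11,.012)),(d(580,58),(.17,.11,.012))]
f=lambda b:np.concatenate([proj(m[0],board(np.array(p),b))-m[1] for m,p in B])
r=least_squares(f,[.65,0,0]);b=r.x;print(b,f(b).round(1))
hm=((s(310,173)[1]+s(247,235)[1])/2,(d(235,132)[1]+d(272,190)[1])/2)
tb=d(425,149)
P=[(s(112,201),(.007,-.075,.185)),(d(98,76),(.007,.075,.185)),(d(190,240),(.007,-.075,.185)),(("scene",hm[0]),(.015,0,.115)),(("side",hm[1]),(.015,0,.115)),
 (d(425,149),legpt(.104,.037,0,0))]
g=lambda q:np.concatenate([proj(m[0],board(panel(np.array(p),q),b))-m[1] for m,p in P])
r=least_squares(g,[0,0,0,.49]);q=r.x;print(q,g(q).round(1))
for n,p in dict(top=(0,0,.185),hinge=(.013,0,.115),bar=(0,0,0),tab=legpt(.104,.027,0,0),tab_open=legpt(.104,.027,0,.75)).items(): print(n,board(panel(np.array(p),q),b).round(4))
E
```

```text
[ 0.63903961  0.02982761 -0.11699454] [-0.4 -1.4  1.1 -0.   1.5  4.  -1.9 -0.  -1.7  1.   0.5 -0.4 -1.  -0.3]
[-0.0013723  -0.00698457  0.02881385  0.50462602] [-0.  -0.4 -0.7 -0.4  0.5  0.1  0.4 -0.2 -0.1  0.9  0.5  0.1]
top [0.4755 0.0373 0.1084]
hinge [0.5428 0.0314 0.086 ]
bar [0.6369 0.0231 0.019 ]
tab [0.6465 0.0222 0.0593]
tab_open [0.6368 0.0231 0.1374]
```

```bash
python3 -m pendant '[[[0,0,0.0585,0.011,0.011,-0.065,0.7],[0,0,0.0585,0.011,0.011,-0.065,0.7],[0,0,0.0585,0.011,0.011,-0.065,0.7],[0,0,0.0585,0.011,0.011,-0.065,0.7],[0,0,0.0585,0.011,0.011,-0.065,0.7],[0,0,0.0585,0.011,0.011,-0.065,0.7],[0,0,0.0585,0.011,0.011,-0.065,0.7],[0,0,0.0585,0.011,0.011,-0.065,0.7],[0,0,0,0,0,0,0.7],[0,0,0,0,0,0,0.7],[0,0,0,0,0,0,0.7]]]'; python3 - <<'E'
from plant import manip, imaging
import cv2,numpy as np
d=imaging.grab_frame("wrist"); im=d["frame"]
T=d["world_to_cam"];K=d["mtx"]
for p in ((.6465,.0222,.0593),(.6512,.0222,.0682),(.5428,.0314,.086),(.6369,.0231,.019)):
    q=K@(T[:3,:3]@np.array(p)+T[:3,3]);print((q[:2]/q[2]).round(1))
print(manip.state()["joint_pos"].round(2))
cv2.imwrite("pics/w1.png",im)
s=imaging.grab_frame("side")["frame"][110:250,250:430]; cv2.imwrite("pics/s1.png",cv2.resize(s,None,fx=4,fy=4))
E
```

```text
time: 1.52
tool_pos: [0.6476, 0.0219, 0.1024]
tool_rot: [0.001, 0.742, 0.67, 0.001]
contact_force: [-0.1, 0.2, -0.7]
gripper_width: 0.7
[319.4 223.4]
[320.1 234.9]
[316.7  53.5]
[319.3 193.6]
[-0.08  0.21  1.66 -0.    1.27 -1.55]
```

View pics/w1.png

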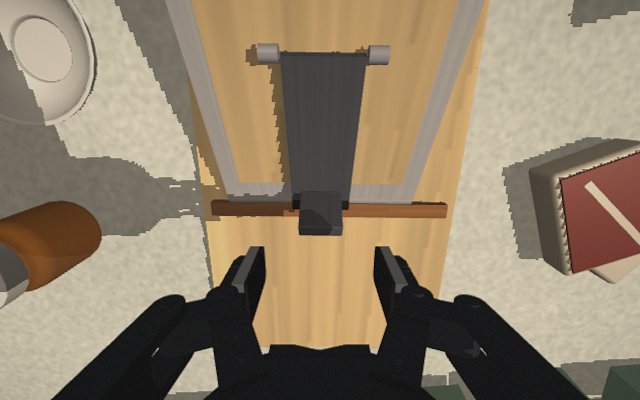

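```bash
python3 -m pendant '[[[0,0,-0.004,-0.008,0.003,-0.06,0.6],[0,0,0,0,0,-0.06,0.6],[0,0,0,0,0,-0.06,0.6],[0,0,0,0,0,-0.03,0.6],[0,0,0,0,0,-0.02,0.6],[0,0,0,0,0,0,0.6]]]'; python3 - <<'E'
from plant import imaging
import cv2
im=imaging.grab_frame("wrist")["frame"][130:330,200:440]
s=imaging.grab_frame("side")["frame"][130:230,280:400]
cv2.imwrite("pics/v2.png",cv2.vconcat([cv2.resize(im,(600,500)) [:300],cv2.resize(s,(600,300),interpolation=cv2.INTER_CUBIC)]))
E
```

```text
time: 2.38
tool_pos: [0.6449, 0.0227, 0.0435]
tool_rot: [-0.0, 0.746, 0.666, -0.0]
contact_force: [0.0, -0.6, -0.5]
gripper_width: 0.599
```

View pics/v2.png

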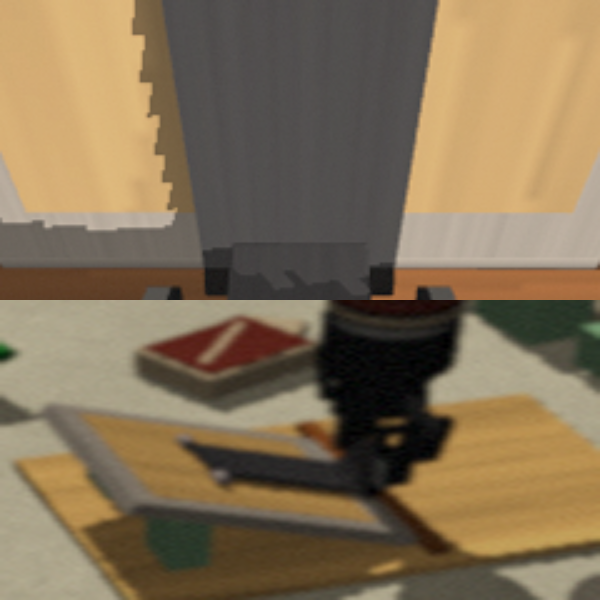

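```bash
python3 -m pendant '[[[0,0,0,0,0,0,0],[0,0,0,0,0,0,0],[0,0,0,0,0,0,0],[0,0,0,0,0,0,0],[0,0,0,0,0,0,0]]]';  python3 -m pendant '[[[0,0,0,0.003,0,0.027,0],[0,0,0,0.003,0,0.027,0],[0,0,0,0.003,0,0.027,0],[0,0,0,0.003,0,0.027,0],[0,0,0,-0.004,0,0.027,0],[0,0,0,-0.004,0,0.027,0],[0,0,0,-0.004,0,0.027,0],[0,0,0,-0.004,0,0.027,0]]]'; python3 -m pendant '[[[0,0,0,-0.01,0.001,0.025,0],[0,0,0,-0.01,0.001,0.025,0],[0,0,0,-0.01,0.001,0.025,0],[0,0,0,-0.01,0.001,0.025,0],[0,0,0,0,0,0,0]]]'; python3 - <<'E'
from plant import imaging
import cv2
s=imaging.grab_frame("side")["frame"][110:230,270:420]
cv2.imwrite("pics/v3.png",cv2.resize(s,(750,600),interpolation=cv2.INTER_CUBIC))
E
```

```text
time: 3.1
tool_pos: [0.6455, 0.0227, 0.0446]
tool_rot: [0.0, 0.746, 0.666, 0.0]
contact_force: [-2.1, -0.4, 5.5]
gripper_width: 0.338
time: 4.1
tool_pos: [0.6438, 0.0228, 0.0982]
tool_rot: [-0.0, 0.746, 0.666, -0.0]
contact_force: [-0.9, 0.1, -7.5]
gripper_width: 0.332
time: 4.72
tool_pos: [0.634, 0.0237, 0.1234]
tool_rot: [0.0, 0.746, 0.666, 0.0]
contact_force: [-1.2, 1.1, -7.5]
gripper_width: 0.336
```

View pics/v3.png

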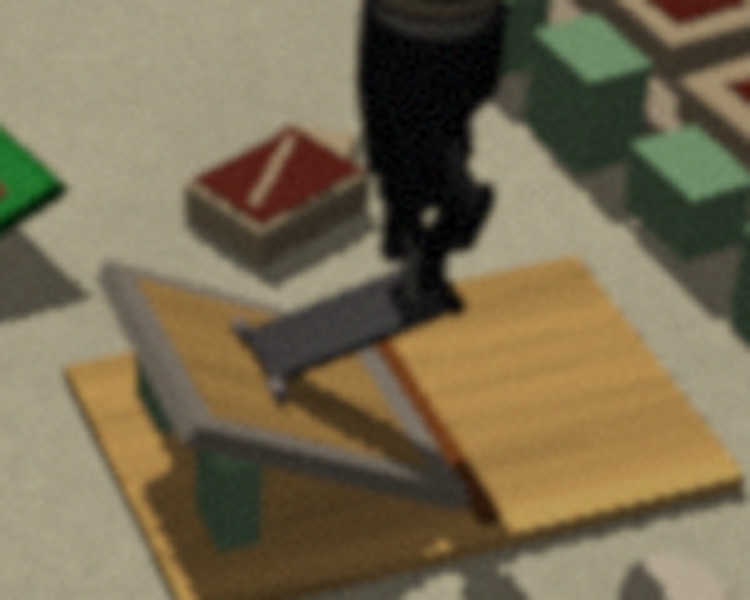

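```bash
python3 -m pendant '[[[0,-0.02,0,0,0,0.006,0],[0,-0.02,0,0,0,0.006,0],[0,0,0,0,0,0,0],[0,0,0,0,0,0,0]]]'; python3 -c "
from plant import manip;s=manip.state();print(s['ft_torque'],s['contact_force'])";  python3 -m pendant '[[[0,0,0,0,0,0,0.6],[0,0,0,0,0,0,0.6],[0,0,0,0,0,0,0.6],[0,0,0,0,0,0.06,0.6],[0,0.02,0,0,0,0.1,0.6],[0,0.02,0,0,0,0.15,0.6],[0,0,0,0,0,0.15,0.6],[0,0,0,0,0,0,0.6]]]'; python3 - <<'E'
from plant import imaging
import cv2
s=imaging.grab_frame("side")["frame"][130:230,280:400]
w=imaging.grab_frame("scene")["frame"][145:245,290:410]
cv2.imwrite("pics/v4.png",cv2.vconcat([cv2.resize(s,(720,600),interpolation=cv2.INTER_CUBIC)[:600],]))
cv2.imwrite("pics/v4b.png",cv2.resize(w,(720,600),interpolation=cv2.INTER_CUBIC))
E
```

```text
time: 5.28
tool_pos: [0.6308, 0.0239, 0.1234]
tool_rot: [0.038, 0.745, 0.665, 0.043]
contact_force: [-6.8, 0.5, -7.7]
gripper_width: 0.334
[-0.06343408  1.7210525   0.01091286] [-6.76871976  0.53936385 -7.65966234]
time: 6.28
tool_pos: [0.6368, 0.0236, 0.2473]
tool_rot: [0.004, 0.746, 0.666, 0.004]
contact_force: [0.7, 0.4, 0.2]
gripper_width: 0.597
```

View pics/v4.png

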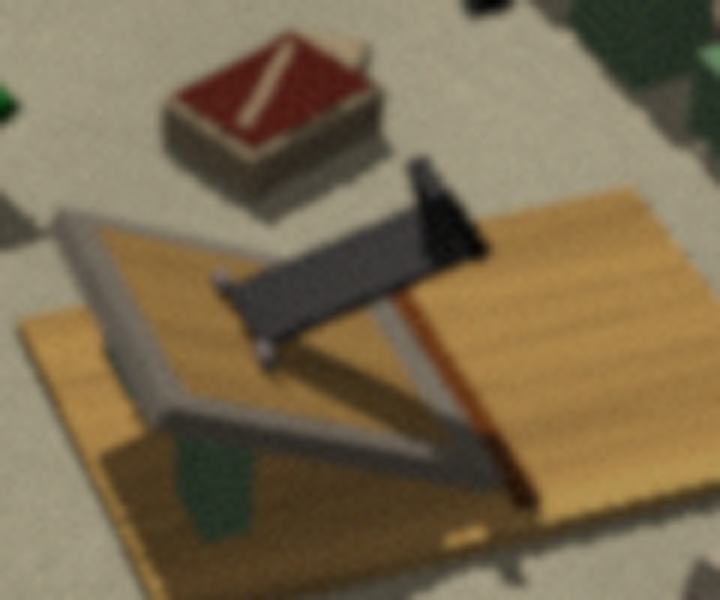

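```bash
python3 - <<'E'
from h import *
b=np.array([.639,.030,-.117])
d=lambda x,y:np.array([280+x/6,130+y/6])
def f(v):
    q=v[:4]; th=v[4]; w=lambda p:proj("side",board(panel(np.array(p),q),b))
    return np.concatenate([w((.007,.075,.185))-d(62,212),w((.007,-.075,.185))-d(165,416),w((.015,0,.115))-d(243,315),
      w(legpt(.104,.037,0,th))-d(422,162), w(legpt(.112,0,-.022,th))-d(488,250)*1,(v[:2]-[0,-.004])*300,[(v[2])*60]])
r=least_squares(f,[0,-.005,0,.49,.75]);print(r.x.round(3),f(r.x).round(1))
q=r.x
for n,p in dict(top=(0,0,.185),hinge=(.013,0,.115),bar=(0,0,0)).items(): print(n,board(panel(np.array(p),q),b).round(4))
E
```

```text
[ 0.003 -0.006  0.002  0.469  0.784] [-0.8 -0.2  0.  -0.7  0.4  0.6  0.8  1.  -1.4 -0.9  1.  -0.7  0.1]
top [0.4777 0.0423 0.1026]
hinge [0.5455 0.0345 0.0826]
bar [0.6416 0.0234 0.019 ]
```

Leg is at its stop (fit 0.78, nominal 0.75) and the panel is still on the blocks. Next I straddle the top edge.

```bash
python3 -m pendant '[[[0,0,-0.0556,-0.081,0.009,0,0.53],[0,0,-0.0556,-0.081,0.009,0,0.53],[0,0,-0.0556,-0.081,0.009,0,0.53],[0,0,-0.0556,-0.081,0.009,0,0.53],[0,0,-0.0556,-0.081,0.009,0,0.53],[0,0,-0.0556,-0.081,0.009,0,0.53],[0,0,-0.0556,-0.081,0.009,0,0.53],[0,0,-0.0556,-0.081,0.009,0,0.53],[0,0,-0.0556,-0.081,0.009,0,0.53],[-0.0065,-0.055,0,0,0,-0.06,0.53],[-0.0065,-0.055,0,0,0,-0.06,0.53],[-0.0065,-0.055,0,0,0,-0.06,0.53],[0,0,0,0,0,-0.06,0.53],[0,0,0,0,0,-0.06,0.53],[0,0,0,0,0,0,0.53]]]'; python3 - <<'E'
from plant import imaging,manip
from scipy.spatial.transform import Rotation as R
import cv2
s=manip.state();q=s["tool_rot"];print(s["joint_pos"].round(2));print(R.from_quat([*q[1:],q[0]]).as_matrix().round(3))
a=imaging.grab_frame("side")["frame"][110:230,250:410]
cv2.imwrite("pics/v5.png",cv2.resize(a,(800,600),interpolation=cv2.INTER_CUBIC))
E
```

```text
time: 8.25
tool_pos: [0.4521, 0.0438, 0.1649]
tool_rot: [0.016, 0.965, -0.055, 0.256]
contact_force: [0.4, -0.7, 0.2]
gripper_width: 0.53
[-0.04 -0.74  2.39 -0.04  0.97  0.08]
[[ 0.863 -0.115  0.492]
 [-0.099 -0.993 -0.058]
 [ 0.495  0.002 -0.869]]
```

View pics/v5.png

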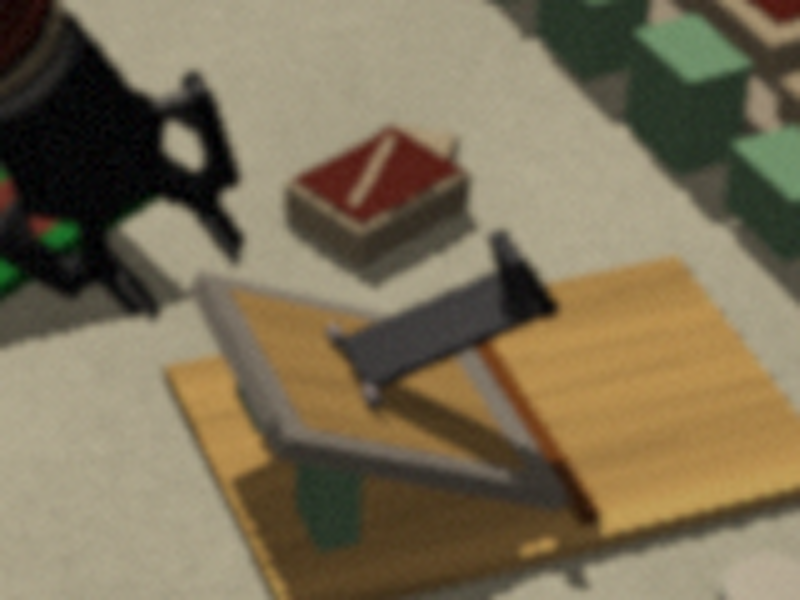

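```bash
python3 -m pendant '[[[0,0,0,0.0275,-0.003,-0.05,0.53],[0,0,0,0.0275,-0.003,-0.05,0.53],[0,0,0,0.0275,-0.003,-0.05,0.53],[0,0,0,0.0275,-0.003,-0.05,0.53],[0,0,0,0.0275,-0.003,-0.05,0.53],[0,0,0,0.0275,-0.003,-0.05,0.53],[0,0,0,0,0,0,0.53]]]'; python3 - <<'E'
from plant import imaging,manip
import cv2
print(manip.state()["joint_pos"].round(2))
a=imaging.grab_frame("side")["frame"][130:230,260:380]
w=imaging.grab_frame("wrist")["frame"]
cv2.imwrite("pics/v6.png",cv2.vconcat([cv2.resize(a,(480,320),interpolation=cv2.INTER_CUBIC),cv2.resize(w,(480,280))]))
E
```

```text
time: 9.18
tool_pos: [0.4938, 0.0393, 0.0907]
tool_rot: [0.016, 0.965, -0.055, 0.257]
contact_force: [-0.4, 0.5, -0.3]
gripper_width: 0.531
[-0.05 -0.48  2.37 -0.05  0.73  0.09]
```

View pics/v6.png

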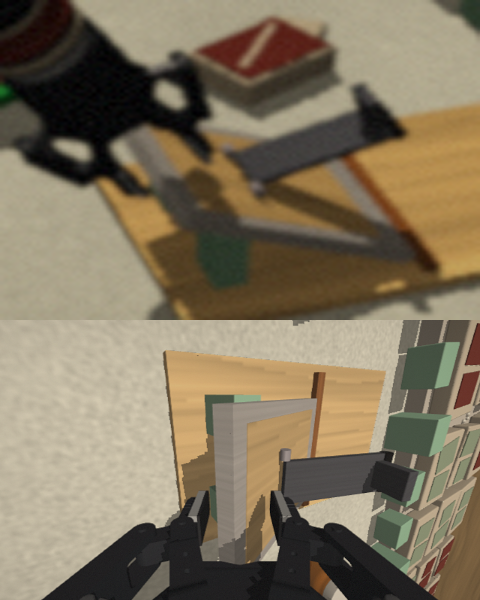

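```bash
cat > path.py <<'E'
import numpy as np
U=np.array([.9932,-.1167,0]);Z=np.array([0,0,1.])
def pts(phis,tool,d,off,bar,R=.185):
    o=[]
    for f,a,k in zip(phis,tool,off):
        o.append(bar+R*(-np.cos(f)*U+np.sin(f)*Z)+d*(np.cos(a)*U-np.sin(a)*Z)+k*(np.sin(a)*U+np.cos(a)*Z))
    return np.array(o)
def rows(P,start):
    c=np.array(start);out=[]
    for p in P:
        r=((p-c)/.25).round(3);out.append(r.tolist());c=c+r*.25
    return out
E
python3 - <<'E'
from path import *
bar=np.array([.6395,.0235,.019]);n=12
ph=np.linspace(.485,1.047,n+1);P=pts(ph,[1.047]*(n+1),.022,np.linspace(.0075,0,n+1),bar)
print(P[0],P[-1]);print(*rows(P[1:],[.4938,.0393,.0907]),sep="\n")
E
```

```text
[0.49432728 0.04055765 0.08994944] [0.5585265  0.0330143  0.16014604]
[0.017, 0.003, 0.026]
[0.016, -0.002, 0.028]
[0.017, -0.002, 0.028]
[0.019, -0.002, 0.026]
[0.02, -0.002, 0.025]
[0.021, -0.003, 0.025]
[0.022, -0.002, 0.023]
[0.023, -0.003, 0.022]
[0.025, -0.003, 0.02]
[0.025, -0.003, 0.02]
[0.027, -0.003, 0.018]
[0.027, -0.003, 0.017]
```

```bash
python3 -m pendant '[[[0,0,0,0.017,0.003,0.026,0.53],[0,0,0,0.016,-0.002,0.028,0.53],[0,0,0,0.017,-0.002,0.028,0.52],[0,0,0,0.019,-0.002,0.026,0.5],[0,0,0,0.02,-0.002,0.025,0.48],[0,0,0,0.021,-0.003,0.025,0.46]]]'; python3 -m pendant '[[[0,0,0,0.022,-0.002,0.023,0.44],[0,0,0,0.023,-0.003,0.022,0.42],[0,0,0,0.025,-0.003,0.02,0.4],[0,0,0,0.025,-0.003,0.02,0.38],[0,0,0,0.027,-0.003,0.018,0.36],[0,0,0,0.027,-0.003,0.017,0.35],[0,0,0,0,0,0,0.35]]]'; python3 - <<'E'
from plant import imaging,manip
import cv2
print(manip.state()["joint_pos"].round(2))
a=imaging.grab_frame("side")["frame"][100:230,260:400]
w=imaging.grab_frame("wrist")["frame"]
cv2.imwrite("pics/v7.png",cv2.vconcat([cv2.resize(a,(420,390),interpolation=cv2.INTER_CUBIC),cv2.resize(w,(420,210))]))
E
```

```text
time: 10.02
tool_pos: [0.5198, 0.0377, 0.1302]
tool_rot: [0.016, 0.965, -0.055, 0.256]
contact_force: [-6.1, 1.7, -0.0]
gripper_width: 0.463
time: 10.9
tool_pos: [0.5585, 0.0331, 0.161]
tool_rot: [0.016, 0.964, -0.055, 0.258]
contact_force: [-2.6, 0.8, 0.5]
gripper_width: 0.35
[-0.06 -0.37  2.17 -0.04  0.82  0.07]
```

View pics/v7.png

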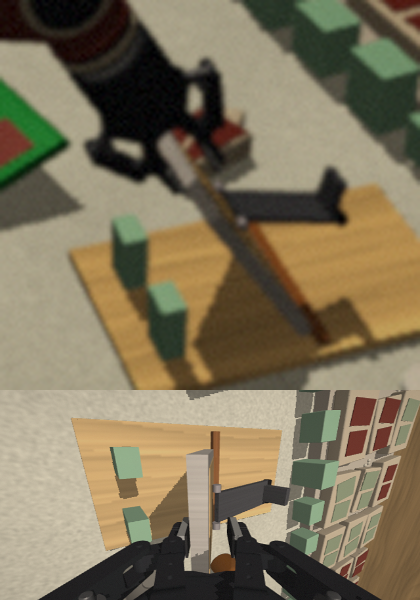

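```bash
python3 -m pendant '[[[0,0,0,0,0,0,0.28],[0,0,0,0,0,0,0.22],[0,0,0,0,0,0,0.18],[0,0,0,0,0,0,0],[0,0,0,0,0,0,0],[0,0,0,0,0,0,0]]]'; python3 - <<'E'
from path import *
from plant import manip
from scipy.spatial.transform import Rotation as R
s=manip.state();q=s["tool_rot"];t=R.from_quat([*q[1:],q[0]]).as_matrix()[:,2];T=s["tool_pos"]
a=np.arctan2(-t[2],t@U);print("tool deg",np.degrees(a),s["ft_torque"].round(2))
L=(T[2]-.019)/-t[2];bar=T+L*t;print("L,bar",L,bar)
n=24;ph=np.linspace(a,np.radians(111),n+1)
P=np.array([bar+L*(-np.cos(f)*U+np.sin(f)*Z) for f in ph]);P+=T-P[0]
print("step",np.degrees(ph[1]-ph[0])/180*np.array([.1167,.9932]));print(*rows(P[1:],T),sep="\n")
E
```

```text
time: 11.75
tool_pos: [0.5577, 0.0333, 0.1604]
tool_rot: [0.016, 0.965, -0.055, 0.257]
contact_force: [-4.2, 0.2, 1.2]
gripper_width: 0.148
tool deg 60.103896301205374 [ 0.12  0.85 -0.04]
L,bar 0.16308165556008644 [0.63839316 0.02373467 0.019     ]
step [0.0013749  0.01170139]
[0.021, -0.002, 0.012]
[0.021, -0.003, 0.01]
[0.022, -0.003, 0.011]
[0.022, -0.002, 0.009]
[0.023, -0.003, 0.008]
[0.023, -0.002, 0.008]
[0.023, -0.003, 0.006]
[0.023, -0.003, 0.006]
[0.023, -0.003, 0.005]
[0.024, -0.002, 0.004]
[0.024, -0.003, 0.004]
[0.024, -0.003, 0.002]
[0.024, -0.003, 0.001]
[0.024, -0.003, 0.001]
[0.024, -0.002, -0.001]
[0.024, -0.003, -0.001]
[0.023, -0.003, -0.002]
[0.024, -0.003, -0.003]
[0.024, -0.003, -0.004]
[0.023, -0.002, -0.005]
[0.024, -0.003, -0.005]
[0.023, -0.003, -0.007]
[0.023, -0.003, -0.007]
[0.022, -0.002, -0.009]
```

```bash
python3 -m pendant '[[[0.0014,0.0117,0,0.021,-0.002,0.012,0],[0.0014,0.0117,0,0.021,-0.003,0.01,0],[0.0014,0.0117,0,0.022,-0.003,0.011,0],[0.0014,0.0117,0,0.022,-0.002,0.009,0],[0.0014,0.0117,0,0.023,-0.003,0.008,0],[0.0014,0.0117,0,0.023,-0.002,0.008,0],[0.0014,0.0117,0,0.023,-0.003,0.006,0],[0.0014,0.0117,0,0.023,-0.003,0.006,0]]]'; python3 -c "
from plant import manip;s=manip.state();print(s['ft_torque'].round(2),s['joint_pos'].round(2))"
```

```text
time: 12.75
tool_pos: [0.6025, 0.028, 0.1779]
tool_rot: [0.006, 0.992, -0.057, 0.112]
contact_force: [-3.0, 0.1, 0.7]
gripper_width: 0.145
[ 0.1   0.69 -0.02] [-0.07 -0.1   1.87 -0.01  1.15  0.05]
```

```bash
python3 -m pendant '[[[0.0014,0.0117,0,0.023,-0.003,0.005,0],[0.0014,0.0117,0,0.024,-0.002,0.004,0],[0.0014,0.0117,0,0.024,-0.003,0.004,0],[0.0014,0.0117,0,0.024,-0.003,0.002,0],[0.0014,0.0117,0,0.024,-0.003,0.001,0],[0.0014,0.0117,0,0.024,-0.003,0.001,0],[0.0014,0.0117,0,0.024,-0.002,-0.001,0],[0.0014,0.0117,0,0.024,-0.003,-0.001,0]]]'; python3 -m pendant '[[[0.0014,0.0117,0,0.023,-0.003,-0.002,0],[0.0014,0.0117,0,0.024,-0.003,-0.003,0],[0.0014,0.0117,0,0.024,-0.003,-0.004,0],[0.0014,0.0117,0,0.023,-0.002,-0.005,0]]]'; python3 - <<'E'
from plant import imaging,manip
import cv2
s=manip.state();print(s["joint_pos"].round(2),s["ft_torque"].round(2))
a=imaging.grab_frame("side")["frame"][100:230,260:440]
cv2.imwrite("pics/s8.png",cv2.resize(a,(720,520),interpolation=cv2.INTER_CUBIC))
E
```

```text
time: 13.75
tool_pos: [0.6503, 0.0224, 0.1813]
tool_rot: [-0.002, 0.998, -0.057, -0.036]
contact_force: [-1.8, -0.8, -0.4]
gripper_width: 0.148
time: 14.25
tool_pos: [0.6741, 0.0196, 0.1781]
tool_rot: [-0.007, 0.992, -0.057, -0.109]
contact_force: [-1.9, -0.1, 1.8]
gripper_width: 0.148
[-0.08  0.34  1.38  0.01  1.63  0.03] [-0.06  0.56 -0.02]
```

```bash
for i in 1; do python3 -m pendant '[[[0.0014,0.0117,0,0.024,-0.003,-0.005,0],[0.0014,0.0117,0,0.023,-0.003,-0.007,0],[0.0014,0.0117,0,0.023,-0.003,-0.007,0],[0,0,0,0,0,0,0]]]'; done; python3 -m pendant '[[[0.0007,0.0058,0,0.011,-0.001,-0.004,0],[0,0,0,0,0,0,0]]]';  python3 -c "
from plant import manip;s=manip.state();print(s['ft_torque'].round(2))"
```

```text
time: 14.8
tool_pos: [0.6912, 0.0176, 0.1725]
tool_rot: [-0.011, 0.985, -0.056, -0.164]
contact_force: [-1.8, 0.3, -0.6]
gripper_width: 0.151
time: 15.05
tool_pos: [0.6935, 0.0173, 0.1716]
tool_rot: [-0.011, 0.983, -0.056, -0.173]
contact_force: [-2.3, 0.9, -2.3]
gripper_width: 0.152
[ 0.01  0.3  -0.02]
```

```bash
for i in 1; do python3 -m pendant '[[[0.0007,0.0058,0,0.011,-0.001,-0.004,0],[0,0,0,0,0,0,0]]]'; python3 -c "
from plant import manip;s=manip.state();print(s['ft_torque'].round(2))"; python3 -m pendant '[[[0.0007,0.0058,0,0.011,-0.001,-0.004,0],[0,0,0,0,0,0,0]]]'; python3 - <<'E'
from plant import imaging,manip
import cv2
print(manip.state()['ft_torque'].round(2))
a=imaging.grab_frame("side")["frame"][100:230,260:440]
cv2.imwrite("pics/s9.png",cv2.resize(a,(800,578),interpolation=cv2.INTER_CUBIC))
E
done
```

```text
time: 15.3
tool_pos: [0.6963, 0.017, 0.1706]
tool_rot: [-0.012, 0.982, -0.056, -0.182]
contact_force: [-1.8, 0.0, -4.0]
gripper_width: 0.149
[-0.03  0.34  0.05]
time: 15.55
tool_pos: [0.6991, 0.0166, 0.1704]
tool_rot: [-0.012, 0.98, -0.056, -0.191]
contact_force: [-5.0, -0.2, -1.1]
gripper_width: 0.149
[-0.12  0.68  0.04]
```

```bash
python3 -m pendant '[[[0,0,0,0,0,-0.004,0],[0,0,0,0,0,0,0]]]'; python3 -m pendant '[[[0.0004,0.003,0,0.006,-0.001,-0.002,0],[0,0,0,0,0,0,0]]]'; python3 -c "
from plant import manip;s=manip.state();print(s['ft_torque'].round(2))"
```

```text
time: 15.85
tool_pos: [0.6992, 0.0167, 0.1703]
tool_rot: [-0.012, 0.98, -0.056, -0.191]
contact_force: [-4.3, -0.3, 3.2]
gripper_width: 0.15
time: 16.1
tool_pos: [0.7008, 0.0165, 0.1707]
tool_rot: [-0.013, 0.979, -0.056, -0.195]
contact_force: [-5.5, 0.7, 4.4]
gripper_width: 0.149
[-0.08  1.34  0.  ]
```

Both foot and bar are bearing on the board. Releasing and backing off along the panel's axis.

```bash
python3 -m pendant '[[[0,0,0,0,0,0,0.2],[0,0,0,0,0,0,0.25],[0,0,0,0,0,0,0.32],[0,0,0,0,0,0,0.4],[0,0,0,0,0,0,0.45],[0,0,0,0.012,-0.0015,0.03,0.45],[0,0,0,0.024,-0.003,0.06,0.45],[0,0,0,0.036,-0.004,0.09,0.45],[0,0,0,0.06,-0.007,0.15,0.45],[0,0,0,0.04,-0.005,0.15,0.45],[0,0,0,0,0,0.15,0.45],[0,0,0,0,0,0,0.45],[0,0,0,0,0,0,0.45]]]'; python3 - <<'E'
from plant import imaging
import cv2
a=imaging.grab_frame("side")["frame"][100:250,260:440]
b=imaging.grab_frame("scene")["frame"][140:290,280:460]
cv2.imwrite("pics/fin.png",cv2.hconcat([cv2.resize(a,(400,333),interpolation=cv2.INTER_CUBIC),cv2.resize(b,(400,333),interpolation=cv2.INTER_CUBIC)]))
E
```

```text
time: 17.73
tool_pos: [0.7439, 0.0113, 0.3264]
tool_rot: [-0.013, 0.979, -0.056, -0.195]
contact_force: [-0.5, -0.3, -0.6]
gripper_width: 0.449
```

View pics/fin.png

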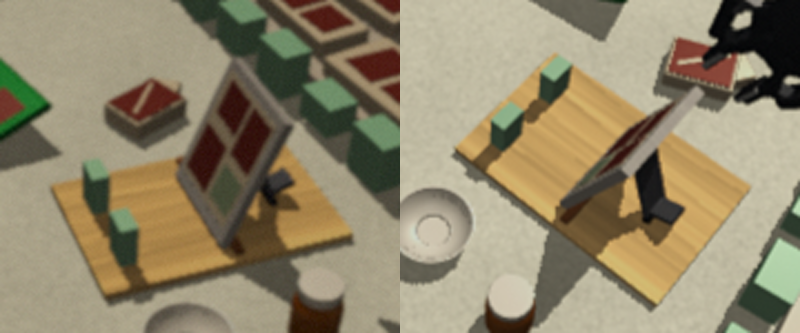

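```bash
python3 - <<'E'
from h import *
from plant import manip,imaging
b=np.array([.639,.030,-.117])
m=[((0,.075,.185),"side",(366.2,128)),((0,-.075,.185),"side",(390.5,156.3)),((0,0,.185),"scene",(280+265/2.222,140+133/2.222))]
f=lambda v:np.concatenate([np.concatenate([proj(c,board(panel(np.array(p),v),b))-np.array(x) for p,c,x in m[:2]]),(v[:1])*300])
r=least_squares(f,[0,-.005,0,1.95]);print(r.x.round(3),"lean",r.x[3]-np.pi/2,f(r.x).round(1))
a=imaging.grab_frame("side")["frame"][100:240,300:430].astype(int);
for _ in range(8): c=imaging.grab_frame("side")["frame"][100:240,300:430].astype(int)
print("diff",abs(a-c).mean(), manip.state()["contact_force"].round(1)); print(manip.job_done())
E
```

```text
[-0.    -0.012  0.016  1.949] lean 0.37844409137508217 [-0.2 -1.1  0.2  0.9 -0.1]
diff 1.793021978021978 [ 0.5  0.3 -0.6]
the job is handed in; nothing more can be done
None
```

The mural panel is standing on the board, leaning back on its open leg. I handed the job in at about 18 s of the 64 s allowed; no verdict came back.

- **Leg:** I pinched the tab and swung the leg open to its stop while the panel still lay on the blocks. The camera fit gave about 0.78 rad, against a nominal stop of 0.75. The wrist torque also rose as it reached the stop.
- **Tipping:** I straddled the top edge, lifted the panel to about 60° and closed the gripper on it. I then turned it slowly over its bottom bar until foot and bar were both bearing on the board, released it and backed off.
- **Last checks:** The final picture shows the panel standing by the batten on its open leg. The bystanders visible in it look undisturbed, though I did not measure them. A camera fit gives a lean of about 0.38 rad (22°), with the bar at about x 0, y −12 mm on the board; x was held near 0 in that fit. The gripper is clear and the contact force is about 0 N.
- **Not clear-cut:**
  - During the leg pull the tool read about 7.5 N, more than the hinge friction alone explains. The panel's corners did not visibly move.
  - The check that the panel was still compared two side-camera frames, which differed by 1.8 grey levels on average. I put that down to image noise but did not confirm it.
  - I did not re-measure the leg angle after the panel was upright.

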